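# Make up two bearing kits on the garage bench

## Task

Make up two job kits. Into the rectangular two-compartment tray put the large bearing and the clamp dog, one in each compartment (either way round); slide the dog along its T-slot to the open end and lift it out there. Into the round dish put the small bearing and the deep socket, side by side; everything must sit flat and upright on the floor of its container, set down rather than dropped, and the short socket stays standing where it is.

Things in the scene. Friction and masses are not known exactly. Their poses are not given: they have to be found in the camera images.
- dog: Clamp dog, dark steel, in the rail's T-slot: foot 26 x 40 x 8 mm (x, y, z), on it a neck 12 x 30 x 10 mm, then a head to grip, 24 (x) x 30 (y) x 30 mm, spanning 18 to 48 mm above the origin. Origin: centre of the foot's underside; z up, y along the slot. The foot cannot lift through the lips, only beyond their end. About 0.25 kg.
- rail: Fixed aluminium T-slot rail 50 (x) x 250 (y) x 24 mm. Origin: underside, on the slot's centre line. Channel along y, 30 wide, 10 high, floor at z 8, under two lips (top z 24) with a 15 mm gap. Lips run from y -120 (end stop) to +50 mm (open end); bare floor goes on to +130. The dog slides easily, 1.5 mm side play, and is clear of the lips once its origin passes y +70 (best +90).
- large_bearing: Large ball bearing, steel ring with black seals, lying flat: outer diameter 56 mm, bore 24 mm, 22 mm high. Origin: centre of its underside, z up. It starts on a plywood board 4 mm thick, on the bench. About 0.23 kg.
- small_bearing: Small ball bearing, steel ring with black seals, lying flat: outer diameter 40 mm, bore 16 mm, 18 mm high. Origin: centre of its underside, z up. Starts on the board. About 0.1 kg.
- deep_socket: Deep socket, upright plain steel cylinder, the tall slim one: diameter 28 mm, 64 mm tall. Origin: centre of its underside, z up. Starts on the board. About 0.19 kg.
- short_socket: Short socket, upright steel cylinder, the low wide one: diameter 36 mm, 36 mm tall. Not wanted: it stays on the board. Origin: centre of its underside, z up.
- tray: Rectangular grey tray, fixed: 98 (x) x 190 (y) mm, outer walls 4 mm thick, 12 mm high, floor 4 mm above its underside. A divider at y = 0, 11 mm high, 4 mm thick, makes two compartments, each about 90 x 89 mm, centred at y = +47 and -47 mm. Origin: centre of its underside, on the bench, z up.
- dish: Round steel dish, fixed to the bench: outer diameter 160 mm, wall 4 mm thick and 12 mm high, flat floor 3 mm above the bench, 152 mm across inside. Origin: centre of its underside, z up.
Mind the look-alikes: they are no part of the job. What is shaped like the small_bearing but blue or green is not meant.

How it is judged:
By the outcome, as a careful person would: the job done as asked, in the order asked, and still so for the second after the job is handed in, with the robot touching nothing.
It also fails if it takes over 120 s, if anything falls off the work surface, if the arm or the gripper's body presses on something with over 40 N, if the wrist force passes 120 N, or if a joint passes its speed limit or range.

## Robot

A 6-joint arm with a two-finger parallel gripper is mounted at the origin on the work surface. World frame = base frame: x ahead of the robot, y to its left, z up, the work surface at z = 0. Lengths are in m, angles in rad, forces in N, time in s.
With the tool pointing down it reaches from about 0.325 to 0.75 m from the base axis. Payload 7.6 kg.
Tool frame: the origin (TCP) lies between the finger pads; the fingertips stand 17 mm ahead of it and the grasp point (between the pads) lies 2 mm behind it; z points along the fingers, y is the line along which they close (so a half turn about z gives the same grasp; the last joint's range is limited). The gripper opens to 85 mm and grips with 20 to 120 N. Pads are 22 mm wide; open, the fingers measure 114 mm over their backs; the gripper's body (76 mm by 85 mm) begins 54 mm behind the grasp point. The pads swing forward as they close: fully open they stand 13 mm farther back than shut.
Start: joints at [-1.29, 0.052, 1.401, -0, 1.689, -0.07], TCP at [0.18, -0.493, 0.248] pointing down, gripper open.
Joint ranges: [-2.9, 2.9], [-0.91, 2.17], [0.12, 2.37], [-1.06, 4.2], [0.26, 2.73], [-2.93, 2.93]. Speed limits (rad/s): [2.57, 2.57, 3.01, 3.14, 3.14, 3.14].

## Interface

Orientations are given as a rotation vector (axis times angle).
In Python, from bench import r gives the robot as it stands.
- The arm moves only by the tool arm_command, never from a script. Its arguments are lists of equal length, an entry for each row: "offset": the shift along the tool's x, y, z in m, a list of three; "twist": the turn, a rotation vector about the tool's x, y, z in rad, a list of three. A call has 1 to 20 rows; each row shifts and turns the commanded pose from where the row before left it, along the tool's axes as they then stand; what a row does not reach is not made up. A row lasts 1/12 s, in which the tool goes at most 41.7 mm and 7.16 degrees, less where a joint would pass 70% of its speed; a pose out of reach is approached as far as the arm can. A call is refused whole if a number of a shift passes 0.0417 or a number of a turn 0.125, either way. A call with a gripper value outside its range is refused whole. "grip" is the opening, from 0 (shut) to 1 (fully open), set as the call begins (left out, the last holds). The fingers move at their own pace and stop on an object; "grip_force" is the grip in N (left out, the last holds). Time passes only in rows, so rows that do not move let the fingers close. It gives the time, the measured TCP pose, the force, the opening and the grip force at its end, in the units of the state.
- r.state(): the state, without advancing time (a new reading comes with each control period).
- r.camera(name): name is "side" or "top"; returns (picture, depth): 400x640x3 uint8, red, green, blue; 400x640 float32, m along the optical axis (not along the pixel's ray), 0 where there is no reading.
- r.get_calibration(name): a dict with "fx", "fy", "cx", "cy" (pixels), "R" (3x3) and "t" (3): a world point X has camera coordinates R X + t. Camera axes: x right, y down, z forward; pixel columns grow to the right and rows downward; lengths in m; the calibration is good to about 2 mm. A picture is of the moment at which its call begins. get_calibration takes no time and is no camera call.
- r.finish_job(): hands the job in; it is judged then, once.
Trained networks look in the newest picture that a camera, given by its name, has taken for a name from the list of things; names that differ only in an ending like _2 or _b are one class to them, and where a whole thing is asked for, a point or a joint stands for the part that bears it (a point fixed in the world has none). Each returns a list of dicts, best first, with "p" (0 to 1); they miss things now and then, are a little off and sometimes report something else, mostly with a low value. They report only what shows in the picture. A call takes as long as a camera call. They do not tell look-alikes from the thing itself.
- r.boxes_of(camera, label): "centre" ([column, row] as shares, 0 to 1, of the picture: columns of its width, rows of its height, amid what is visible of it).
The state is a dict: "time": time; "q": joint angles; "dq": joint speeds; "joint_efforts": joint torques, N m; "eef_pos": TCP position; "eef_rot": TCP orientation; "ft_force": force on the tool from outside, world axes, zero at the start; "torque": the same for the moment, N m; "opening": finger opening in m; "gripper_force": force on a finger pad.
Only numpy, scipy, OpenCV 4.12 (cv2) and the standard library are available. Lean on these libraries where they do the work, as an engineer would, in place of code of your own. Each camera call takes 0.05 s, during which the arm holds its last target. There are 200 camera calls.

## Working session

There is one attempt and no reset: what is moved stays moved. The work goes in short steps, Python scripts to look and compute and a tool call to move; the robot and the scene stay as the last step left them, time stands still between calls to the robot, and variables do not carry over. Pictures are saved under pics/ and viewed, at most 14 in all, crops included, and the job is handed in when it is done.

Besides the shell and the picture viewer there is one more tool, called after "Request:" by a JSON object that holds its "method" and its "body", one argument or row to a line. arm_command: Moves the arm, as the interface text tells. Its arguments: {"type":"object","properties":{"offset":{"type":"array"},"twist":{"type":"array"},"grip":{"type":"number"},"grip_force":{"type":"number"}},"required":["offset","twist"]}

```bash
mkdir -p pics; ls; cat > h.py <<'E'
import numpy as np, cv2
from bench import r
def cal(n):
    c=r.get_calibration(n); return c,np.array(c["R"]),np.array(c["t"])
def pix2w(n,u,v,d):
    c,R,t=cal(n); p=np.array([(u-c["cx"])/c["fx"]*d,(v-c["cy"])/c["fy"]*d,d]); return R.T@(p-t)
def cloud(n,D):
    c,R,t=cal(n); v,u=np.mgrid[:400,:640]
    P=np.stack([(u-c["cx"])/c["fx"]*D,(v-c["cy"])/c["fy"]*D,D],-1); W=(P-t)@R
    W[D<=0]=np.nan; return W
def plane(n,u,v,z):
    c,R,t=cal(n); o=-R.T@t; k=R.T@np.array([(u-c["cx"])/c["fx"],(v-c["cy"])/c["fy"],1]); return o+k*(z-o[2])/k[2]
def proj(n,X):
    c,R,t=cal(n); p=R@np.array(X)+t; return p[0]/p[2]*c["fx"]+c["cx"],p[1]/p[2]*c["fy"]+c["cy"]
E
python3 - <<'E'
from h import *
for n in("top","side"):
    im,D=r.camera(n); cv2.imwrite(f"pics/{n}0.png",im[...,::-1]); np.savez(f"{n}0.npz",im=im,D=D)
    W=cloud(n,D)
    c,R,t=cal(n); print(n,-R.T@t,R.T[:,2].round(2),c["fx"])
    for l in "dog rail large_bearing small_bearing deep_socket short_socket tray dish".split():
        for b in r.boxes_of(n,l):
            u,v=b["centre"][0]*640,b["centre"][1]*400
            print(l,round(b["p"],2),round(u),round(v),W[min(int(v),399),min(int(u),639)].round(3))
print(r.state())
E
```

```text
pics
top [0.42244677 0.00375484 1.0608305 ] [ 0.13 -0.01 -0.99] 505.1342757490759
dog 0.79 355 136 [ 0.661 -0.084  0.055]
rail 0.86 332 135 [ 0.678 -0.041  0.005]
large_bearing 0.91 284 245 [0.442 0.061 0.027]
small_bearing 0.81 417 176 [ 0.585 -0.216  0.015]
small_bearing 0.76 238 149 [0.648 0.159 0.005]
small_bearing 0.73 345 184 [ 0.572 -0.066  0.002]
deep_socket 0.54 287 193 [0.546 0.054 0.065]
short_socket 0.71 354 241 [ 0.451 -0.08   0.04 ]
tray 0.56 463 237 [ 0.459 -0.311  0.003]
dish 0.58 178 234 [0.467 0.284 0.002]
side [ 0.20353635 -0.37937044  0.70991382] [ 0.42  0.47 -0.78] 378.1874016988697
dog 0.57 390 205 [ 0.657 -0.098  0.047]
rail 0.62 381 203 [ 0.665 -0.068  0.022]
small_bearing 0.71 351 228 [ 0.563 -0.07   0.019]
small_bearing 0.63 408 269 [ 0.584 -0.217  0.012]
small_bearing 0.57 309 157 [0.646 0.17  0.003]
deep_socket 0.83 312 194 [0.55  0.042 0.049]
dish 0.93 231 169 [0.472 0.275 0.001]
{'time': 0.9, 'q': array([-1.29026520e+00,  5.21878704e-02,  1.40069240e+00,  6.96653325e-06,
        1.68862732e+00, -7.03056092e-02]), 'dq': array([-0.00141634, -0.00091156,  0.00208199,  0.00154981, -0.00061742,
        0.00044705]), 'joint_efforts': array([ 1.15293460e-03, -3.81533647e+01, -3.60312903e+01, -9.00364284e-05,
        1.88504132e-04,  3.82232383e-05]), 'eef_pos': array([ 0.18045804, -0.49302484,  0.24833353]), 'eef_rot': array([3.09329775e+00, 5.48257700e-01, 2.48244527e-05]), 'ft_force': array([-0.45703719, -0.74199797,  1.08848817]), 'torque': array([-0.02435879,  0.03551294, -0.05882414]), 'gripper_force': 0.0, 'opening': 0.085273468640858}
```

View pics/top0.png

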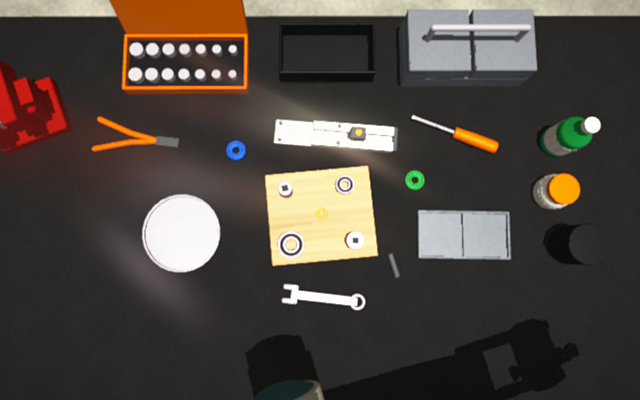

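```bash
python3 - <<'E'
from h import *
z=np.load("top0.npz"); im,D=z["im"],z["D"]
cv2.imwrite("pics/crop0.png",cv2.resize(im[110:260,215:440],None,fx=3.5,fy=3.5,interpolation=cv2.INTER_CUBIC)[...,::-1])
W=cloud("top",D)
H=W[...,2]
# heights segmentation
for name,(lo,hi),(u0,u1,v0,v1) in [("large",(.018,.035),(255,315,215,275)),("deep",(.06,.075),(265,310,165,215)),("short",(.033,.048),(325,385,215,265)),("sb345",(.015,.03),(320,370,165,205)),("sb417",(.01,.03),(395,440,155,200)),("sb238",(.01,.03),(215,260,130,170)),("doghead",(.048,.065),(330,380,110,165)),("rail lips",(.018,.03),(240,440,100,170))]:
    m=np.zeros(H.shape,bool); m[v0:v1,u0:u1]=True
    m&=(H>lo)&(H<hi); P=W[m]
    if len(P)<5: print(name,"none");continue
    rect=cv2.minAreaRect(P[:,:2].astype(np.float32)*1000); cc=cv2.minEnclosingCircle(P[:,:2].astype(np.float32)*1000)
    print(name,len(P),"med z",np.median(P[:,2]).round(4),"rect",np.round(rect[0],1),np.round(rect[1],1),round(rect[2],1),"circ",np.round(cc[0],1),round(cc[1],1))
E
```

```text
large 474 med z 0.0239 rect [442.1  45.4] [53.2 52.8] 89.9 circ [442.7  46. ] 27.7
deep 152 med z 0.067 rect [553.5  56.4] [25.9 26.7] 42.2 circ [552.9  56.3] 13.7
short 243 med z 0.0385 rect [450.2 -84.3] [32.6 34.3] 89.3 circ [450.2 -84.4] 17.8
sb345 241 med z 0.0196 rect [566.6 -65.8] [38.4 38.1] 26.5 circ [566.9 -65.9] 20.1
sb417 248 med z 0.0154 rect [ 575.9 -212.6] [36.8 38.4] 43.8 circ [ 575.8 -212.5] 19.6
sb238 243 med z 0.0155 rect [640.1 161.7] [37.7 38. ] 89.6 circ [640.8 162. ] 19.9
doghead 179 med z 0.0546 rect [667.9 -92.4] [28.9 25.5] 89.1 circ [668.3 -92.5] 17.8
rail lips 1373 med z 0.0226 rect [668.3 -55.5] [ 71.2 417.6] 1.9 circ [663.7 -55.6] 209.8
```

View pics/crop0.png

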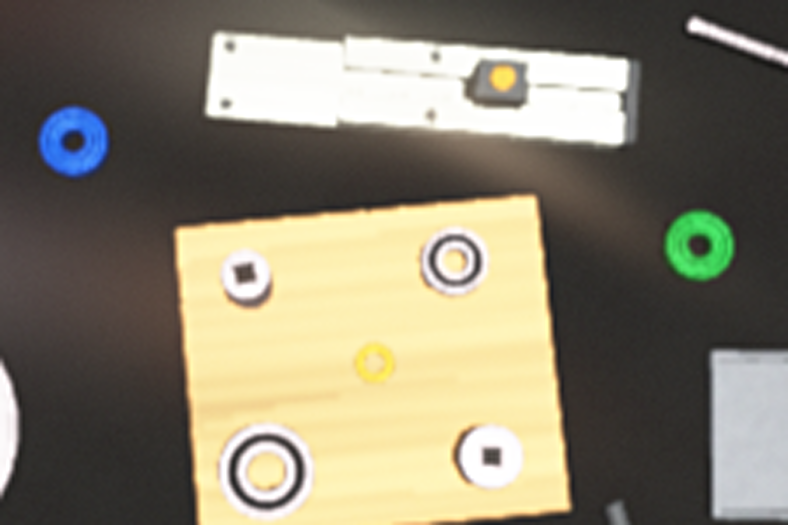

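The small bearing could be the steel one at (345,184), the blue ring at (236,150) or the green ring at (415,180). I choose the steel one with black seals on the board.

The deep socket could be at (286,188), tall and slim with its top at z≈0.067, or at (355,240), low and wide. I choose (286,188). The large bearing is at (290,244) and the dog at (358,132). The crop confirms these, and the rail's open end points toward the left of the image (+y).

Next I measure the rail, tray and dish.

```bash
cat > m.py <<'E'
from h import *
def rect(P):
    q=cv2.minAreaRect(P[:,:2].astype(np.float32)*1000); return np.round(q[0],1),np.round(q[1],1),round(q[2],2),np.median(P[:,2]).round(4)
E
python3 - <<'E'
from m import *
z=np.load("top0.npz"); im,D=z["im"],z["D"]; W=cloud("top",D); H=W[...,2]
def sel(u0,u1,v0,v1,lo,hi):
    m=np.zeros(H.shape,np.uint8); m[v0:v1,u0:u1]=1; m&=((H>lo)&(H<hi)).astype(np.uint8)
    n,l,s,c=cv2.connectedComponentsWithStats(m); k=1+np.argmax(s[1:,4]); return W[l==k]
print("rail all",rect(sel(265,405,110,160,.004,.07)))
print("lips",rect(sel(300,405,110,160,.015,.03)))
P=sel(265,405,110,160,.004,.07);
for lo,hi in((.003,.012),(.016,.03)):
    Q=P[(P[:,2]>lo)&(P[:,2]<hi)]; print(lo,len(Q),Q.min(0).round(4),Q.max(0).round(4))
print("tray",rect(sel(405,520,195,275,.001,.03)))
print("dish",rect(sel(130,230,180,285,.006,.03)), cv2.minEnclosingCircle((sel(130,230,180,285,.006,.03)[:,:2]*1000).astype(np.float32)))
print("board",rect(sel(255,385,155,275,-.002,.01)))
print("bench z",np.nanmedian(H[300:330,450:600]), np.nanmedian(H[280:300,100:250]))
z=np.load("side0.npz"); D=z["D"]; W=cloud("side",D); H=W[...,2]
for n,u,v,lo,hi in [("deep",312,190,.06,.075),("sb",351,228,.015,.03),("large",None,None,.018,.035),("dog",390,200,.05,.065)]:
    if u is None: u,v=map(int,proj("side",[.442,.046,.026]))
    try: print("side",n,rect(sel(u-35,u+35,v-35,v+35,lo,hi)))
    except Exception as e: print(n,e)
E
```

```text
rail all (array([673., -48.]), array([258.1,  52.3]), 84.76, np.float64(0.0202))
lips (array([669.3, -88. ]), array([177.8,  51.7]), 85.11, np.float64(0.0225))
0.003 1227 [ 0.636  -0.1731  0.004 ] [0.7087 0.0823 0.0119]
0.016 1392 [ 0.6366 -0.1779  0.016 ] [0.7022 0.0015 0.0294]
tray (array([ 462.9, -317.1]), array([202.5, 107.5]), 87.78, np.float64(0.0035))
dish (array([468.4, 273.4]), array([158.5, 158.6]), 12.89, np.float64(0.0104)) ((468.5866394042969, 275.4833984375), 81.50811004638672)
board (array([508.1, -13.9]), array([275.6, 251.5]), 89.66, np.float64(0.0017))
bench z -0.0015937427053624989 -0.0011877541265463251
side deep (array([553.4,  54.3]), array([26. , 26.1]), 3.8, np.float64(0.067))
side sb (array([656.2, -57.9]), array([84.6, 19.1]), 85.23, np.float64(0.0226))
side large (array([443.6,  44.1]), array([54.7, 52.9]), 51.68, np.float64(0.0241))
side dog (array([669.2, -93.7]), array([30.9, 24.8]), 85.38, np.float64(0.0552))
```

Request:
{"method": "arm_command", "body": {
  "offset": [
    [0,0,0],
    [0,0,0],
    [0,0,0],
    [0.0155,-0.0316,0.0075],
    [0.0155,-0.0316,0.0075],
    [0.0155,-0.0316,0.0075],
    [0.0155,-0.0316,0.0075],
    [0.0155,-0.0316,0.0075],
    [0.0155,-0.0316,0.0075],
    [0.0155,-0.0316,0.0075],
    [0.0155,-0.0316,0.0075],
    [0.0155,-0.0316,0.0075],
    [0.0155,-0.0316,0.0075],
    [0.0155,-0.0316,0.0075],
    [0.0155,-0.0316,0.0075],
    [0.0155,-0.0316,0.0075],
    [0.0155,-0.0316,0.0075],
    [0.0155,-0.0316,0.0075],
    [0.0155,-0.0316,0.0075],
    [0.0155,-0.0316,0.0075]
  ],
  "twist": [
    [0,0,0.117],
    [0,0,0.117],
    [0,0,0.117],
    [0,0,0],
    [0,0,0],
    [0,0,0],
    [0,0,0],
    [0,0,0],
    [0,0,0],
    [0,0,0],
    [0,0,0],
    [0,0,0],
    [0,0,0],
    [0,0,0],
    [0,0,0],
    [0,0,0],
    [0,0,0],
    [0,0,0],
    [0,0,0],
    [0,0,0]
  ],
  "grip": 0.88
}}

```text
time: 2.57
eef_pos: [0.4446, 0.046, 0.1206]
eef_rot: [3.141, 0.0, 0.001]
ft_force: [0.3, -0.9, 0.6]
opening: 0.0752
gripper_force: 0.0
```

```bash
python3 - <<'E'
from m import *
im,D=r.camera("side"); cv2.imwrite("pics/s1.png",cv2.resize(im[100:320,200:480],None,fx=2.8,fy=2.8)[...,::-1])
W=cloud("side",D); 
m=(W[...,2]>.075)&(W[...,2]<.16)&(abs(W[...,0]-.445)<.06)&(abs(W[...,1]-.046)<.08)
P=W[m]; print(len(P)); print(np.percentile(P[:,2],[0,.5,1,2,5]).round(4))
for s in(-1,1):
    Q=P[s*(P[:,1]-.046)>.01]
    if len(Q): k=Q[:,2]<np.percentile(Q[:,2],8); print(s,len(Q),Q[k].mean(0).round(4),Q[:,2].min().round(4))
E
```

```text
245
[0.1123 0.1127 0.1131 0.1135 0.1156]
-1 97 [4.389e-01 1.000e-04 1.168e-01] 0.1123
1 148 [0.4451 0.0826 0.1142] 0.1127
```

View pics/s1.png

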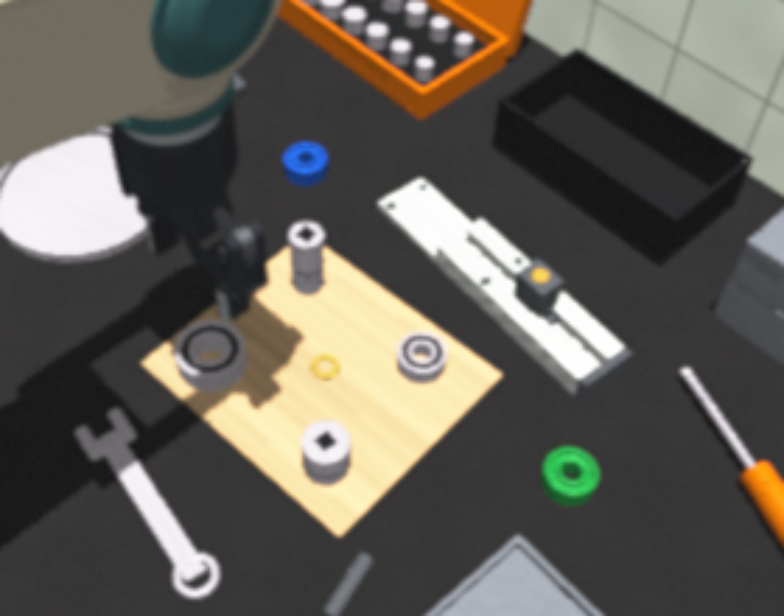

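The fingertips stand about 7 mm ahead of the TCP at this opening, and the gripper is centred over the large bearing. I lower it and grip.

Request:
{"method": "arm_command", "body": {
  "offset": [
    [-0.001,0,0.02],
    [0,0,0.02],
    [0,0,0.02],
    [0,0,0.018],
    [0,0,0.01],
    [0,0,0.0086],
    [0,0,0]
  ],
  "twist": [
    [0,0,0],
    [0,0,0],
    [0,0,0],
    [0,0,0],
    [0,0,0],
    [0,0,0],
    [0,0,0]
  ]
}}

```text
time: 3.2
eef_pos: [0.4423, 0.044, 0.0229]
eef_rot: [3.141, -0.0, -0.004]
ft_force: [-0.0, -0.2, -0.4]
opening: 0.0752
gripper_force: 0.0
```

Request:
{"method": "arm_command", "body": {
  "offset": [
    [0,0,0],
    [0,0,0],
    [0,0,0],
    [0,0,0],
    [0,0,0],
    [0,0,0]
  ],
  "twist": [
    [0,0,0],
    [0,0,0],
    [0,0,0],
    [0,0,0],
    [0,0,0],
    [0,0,0]
  ],
  "grip": 0.5,
  "grip_force": 50
}}

```text
time: 3.7
eef_pos: [0.4441, 0.0442, 0.0259]
eef_rot: [-3.141, 0.0, -0.004]
ft_force: [-1.9, 0.4, 5.9]
opening: 0.0538
gripper_force: 52.9
```

Request:
{"method": "arm_command", "body": {
  "offset": [
    [0,0,-0.005],
    [0,0,-0.015],
    [0,0,-0.03],
    [0,0,-0.04],
    [0,0,-0.04],
    [0,0,0]
  ],
  "twist": [
    [0,0,0],
    [0,0,0],
    [0,0,0],
    [0,0,0],
    [0,0,0],
    [0,0,0]
  ]
}}

```text
time: 4.2
eef_pos: [0.4466, 0.0441, 0.1632]
eef_rot: [3.141, -0.0, 0.023]
ft_force: [0.8, 0.1, -0.4]
opening: 0.054
gripper_force: 53.8
```

```bash
python3 - <<'E'
from m import *
im,D=r.camera("side"); cv2.imwrite("pics/s2.png",cv2.resize(im[100:260,200:400],None,fx=3.5,fy=3.5)[...,::-1])
s=r.state(); print(s["eef_pos"],s["ft_force"],s["opening"])
W=cloud("side",D)
m=(abs(W[...,0]-.443)<.05)&(abs(W[...,1]-.046)<.06)&(W[...,2]>.08)&(W[...,2]<.165)
P=W[m]; print(np.percentile(P[:,2],[0,1,2,5,10]).round(4))
E
```

```text
[0.44534577 0.04407238 0.15916975] [ 0.18519668  0.05298543 -3.67694851] 0.05423883019239798
[0.1404 0.1413 0.1421 0.1439 0.1462]
```

View pics/s2.png

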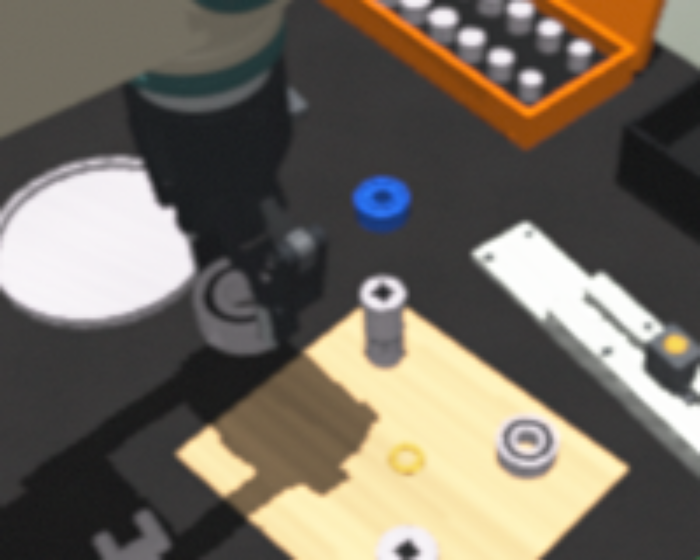

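```bash
cat >> m.py <<'E'
def fit(P,it=200,tol=.0012):
    rng=np.random.default_rng(0); best=None
    for _ in range(it):
        a=P[rng.choice(len(P),3,False)]; n=np.cross(a[1]-a[0],a[2]-a[0]); L=np.linalg.norm(n)
        if L<1e-6: continue
        n/=L; 
        if abs(n[2])<.8: continue
        k=abs((P-a[0])@n)<tol
        if best is None or k.sum()>best.sum(): best=k
    Q=P[best]; c=Q.mean(0); n=np.linalg.svd(Q-c)[2][2]; return n*np.sign(n[2]),c,len(Q)
E
python3 - <<'E'
from m import *
for n in("side","top"):
    im,D=r.camera(n); W=cloud(n,D)
    s=r.state(); print(s["time"],s["eef_pos"].round(4),s["eef_rot"].round(3),s["torque"].round(3))
    x,y,z=s["eef_pos"]
    m=(abs(W[...,0]-x)<.035)&(abs(W[...,1]-y)<.025)&(W[...,2]>z-.03)&(W[...,2]<z+.012)
    P=W[m]; print(n,len(P))
    if len(P)>20: print(fit(P))
E
```

```text
4.3 [0.4438 0.044  0.1559] [ 3.141 -0.     0.006] [0.047 0.002 0.01 ]
side 356
(array([-0.00437268,  0.00505682,  0.99997765]), array([0.43321892, 0.045429  , 0.15730466]), 134)
4.35 [0.4427 0.044  0.1538] [ 3.141 -0.    -0.   ] [-0.002  0.057 -0.024]
top 0
```

```bash
python3 - <<'E'
from m import *
z=np.load("top0.npz"); im=z["im"]; W=cloud("top",z["D"])
g=cv2.cvtColor(im,cv2.COLOR_RGB2GRAY); g[:200]=0;g[270:]=0;g[:,:405]=0;g[:,525:]=0
c=max(cv2.findContours((g>90).astype(np.uint8),0,2)[0],key=cv2.contourArea)
q=cv2.minAreaRect(c); print(q)
B=cv2.boxPoints(q); P=np.array([plane("top",*b,.012)[:2] for b in B]); print(P.round(4),P.mean(0))
for k in range(4): e=P[(k+1)%4]-P[k]; print(np.linalg.norm(e).round(4),np.degrees(np.arctan2(e[1],e[0])).round(2))
E
```

```text
((463.994140625, 234.3954620361328), (92.70609283447266, 48.51698684692383), 0.8550973534584045)
[[ 0.4143 -0.2144]
 [ 0.5145 -0.2191]
 [ 0.5107 -0.4131]
 [ 0.4103 -0.4061]] [ 0.46245371 -0.31317597]
0.1004 -2.67
0.1941 -91.14
0.1006 175.97
0.1917 88.82
```

Request:
{"method": "arm_command", "body": {
  "offset": [
    [0.0015,0.02,0],
    [0.0015,0.035,0],
    [0.0015,0.035,0],
    [0.0015,0.035,0],
    [0.0015,0.035,0],
    [0.0015,0.035,0],
    [0.0015,0.035,0],
    [0.0015,0.035,0],
    [0.0015,0.035,0],
    [0.0015,0.035,0.01],
    [0.0015,0.035,0.02],
    [0.001,0.02,0.03],
    [0,0.015,0.03],
    [0,0,0.02],
    [0,0,0.005],
    [0,0,0],
    [0,0,0],
    [0,0,0]
  ],
  "twist": [
    [0,0,0],
    [0,0,0],
    [0,0,0],
    [0,0,0],
    [0,0,0],
    [0,0,0],
    [0,0,0],
    [0,0,0],
    [0,0,0],
    [0,0,0],
    [0,0,0],
    [0,0,0],
    [0,0,0],
    [0,0,0],
    [0,0,0],
    [0,0,0],
    [0,0,0],
    [0,0,0]
  ]
}}

```text
time: 5.85
eef_pos: [0.4613, -0.361, 0.0409]
eef_rot: [3.14, 0.001, 0.003]
ft_force: [0.3, -0.1, -3.8]
opening: 0.0538
gripper_force: 54.0
```

```bash
python3 - <<'E'
from m import *
im,D=r.camera("top"); s=r.state(); print(s["eef_pos"].round(4),s["ft_force"].round(2),s["eef_rot"].round(3))
W=cloud("top",D); print(proj("top",[.461,-.361,.03]))
cv2.imwrite("pics/t3.png",cv2.resize(im[180:290,400:560],None,fx=4,fy=4)[...,::-1])
E
```

```text
[ 0.4614 -0.3611  0.0411] [ 1.03 -0.4  -1.72] [3.139e+00 1.000e-03 4.000e-03]
(np.float64(490.06155887354635), np.float64(234.48304260738217))
```

View pics/t3.png

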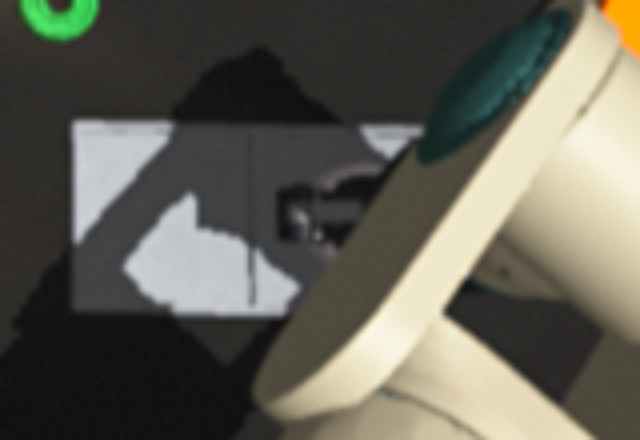

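The tray's divider is at column ≈463 and the left finger starts at column ≈469, so the hand is clear of it inside the far compartment. I set the bearing down gently.

Request:
{"method": "arm_command", "body": {
  "offset": [
    [0,0,0.007],
    [0,0,0.004],
    [0,0,0.002],
    [0,0,0.001],
    [0,0,0],
    [0,0,0]
  ],
  "twist": [
    [0,0,0],
    [0,0,0],
    [0,0,0],
    [0,0,0],
    [0,0,0],
    [0,0,0]
  ]
}}

```text
time: 6.4
eef_pos: [0.4606, -0.3608, 0.026]
eef_rot: [-3.142, 0.0, -0.0]
ft_force: [-3.3, 3.2, 4.7]
opening: 0.054
gripper_force: 54.7
```

Request:
{"method": "arm_command", "body": {
  "offset": [
    [0,0,0.001],
    [0,0,0],
    [0,0,0],
    [0,0,0]
  ],
  "twist": [
    [0,0,0],
    [0,0,0],
    [0,0,0],
    [0,0,0]
  ]
}}

```text
time: 6.73
eef_pos: [0.4608, -0.361, 0.0259]
eef_rot: [3.141, -0.0, 0.001]
ft_force: [-5.5, 5.5, 11.2]
opening: 0.0537
gripper_force: 55.3
```

Request:
{"method": "arm_command", "body": {
  "offset": [
    [0,0,0],
    [0,0,0],
    [0,0,0],
    [0,0,0]
  ],
  "twist": [
    [0,0,0],
    [0,0,0],
    [0,0,0],
    [0,0,0]
  ],
  "grip": 0.76
}}

```text
time: 7.07
eef_pos: [0.4605, -0.361, 0.024]
eef_rot: [3.141, -0.0, 0.0]
ft_force: [-0.2, 0.2, -0.2]
opening: 0.0648
gripper_force: 0.0
```

Request:
{"method": "arm_command", "body": {
  "offset": [
    [0,0,-0.01],
    [0,0,-0.02],
    [0,0,-0.035],
    [0,0,-0.035]
  ],
  "twist": [
    [0,0,0],
    [0,0,0],
    [0,0,0],
    [0,0,0]
  ]
}}

```text
time: 7.4
eef_pos: [0.4599, -0.3604, 0.1249]
eef_rot: [-3.14, 0.0, 0.003]
ft_force: [0.7, -0.4, 0.1]
opening: 0.0651
gripper_force: 0.0
```

Request:
{"method": "arm_command", "body": {
  "offset": [
    [0.0208,-0.0268,0],
    [0.0208,-0.0268,0],
    [0.0208,-0.0268,0],
    [0.0208,-0.0268,0],
    [0.0208,-0.0268,0],
    [0.0208,-0.0268,0],
    [0.0208,-0.0268,0],
    [0.0208,-0.0268,0],
    [0.0208,-0.0268,0],
    [0.0208,-0.0268,0],
    [0,0,0],
    [0,0,0],
    [0,0,0],
    [0,0,0]
  ],
  "twist": [
    [0,0,0],
    [0,0,0],
    [0,0,0],
    [0,0,0],
    [0,0,0],
    [0,0,0],
    [0,0,0],
    [0,0,0],
    [0,0,0],
    [0,0,0],
    [0,0,0.087],
    [0,0,0],
    [0,0,0],
    [0,0,0]
  ],
  "grip": 0.6
}}

```text
time: 8.57
eef_pos: [0.6682, -0.0939, 0.1246]
eef_rot: [3.138, -0.135, 0.0]
ft_force: [-0.2, 0.0, -0.3]
opening: 0.0515
gripper_force: 0.0
```

```bash
python3 - <<'E'
from m import *
im,D=r.camera("top"); cv2.imwrite("pics/t4.png",cv2.resize(im[100:270,260:520],None,fx=3,fy=3)[...,::-1])
W=cloud("top",D); s=r.state(); print(s["time"],s["eef_pos"].round(4),s["eef_rot"].round(4))
m=(abs(W[...,0]-.461)<.045)&(abs(W[...,1]+.361)<.045)&(W[...,2]>.015)&(W[...,2]<.04)
P=W[m]; print("large",rect(P),fit(P))
im,D=r.camera("side"); W=cloud("side",D)
m=(abs(W[...,0]-.669)<.06)&(abs(W[...,1]+.093)<.06)&(W[...,2]>.09)&(W[...,2]<.16); P=W[m]
print("fingers low",np.percentile(P[:,2],[0,1,5]).round(4))
m=(abs(W[...,0]-.669)<.03)&(abs(W[...,1]+.093)<.03)&(W[...,2]>.048)&(W[...,2]<.065); print("dog",rect(W[m]),m.sum())
E
```

```text
8.6167 [ 0.6681 -0.094   0.1246] [ 3.1383e+00 -1.3650e-01  3.0000e-04]
large (array([ 461.8, -364.1]), array([55. , 62.1]), 42.24, np.float64(0.0233)) (array([0.05995337, 0.01902427, 0.99801988]), array([ 0.4595597 , -0.36004572,  0.02376778]), 207)
fingers low [0.1089 0.1113 0.1156]
dog (array([670.2, -94.1]), array([30.1, 26.2]), 87.95, np.float64(0.055)) 143
```

View pics/t4.png

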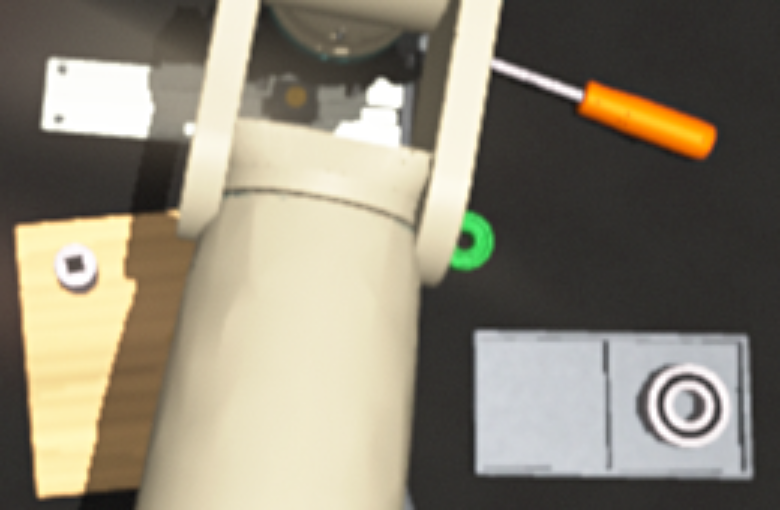

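Request:
{"method": "arm_command", "body": {
  "offset": [
    [0.001,0,0.02],
    [0,0,0.025],
    [0,0,0.02],
    [0,0,0.01],
    [0,0,0.0046],
    [0,0,0],
    [0,0,0]
  ],
  "twist": [
    [0,0,0],
    [0,0,0],
    [0,0,0],
    [0,0,0],
    [0,0,0],
    [0,0,0],
    [0,0,0]
  ]
}}

```text
time: 9.25
eef_pos: [0.6701, -0.0934, 0.046]
eef_rot: [3.138, -0.137, 0.003]
ft_force: [-0.1, -0.0, 0.0]
opening: 0.0515
gripper_force: 0.0
```

Request:
{"method": "arm_command", "body": {
  "offset": [
    [0,0,0],
    [0,0,0],
    [0,0,0],
    [0,0,0],
    [0,0,0],
    [0,0,0]
  ],
  "twist": [
    [0,0,0],
    [0,0,0],
    [0,0,0],
    [0,0,0],
    [0,0,0],
    [0,0,0]
  ],
  "grip": 0.25,
  "grip_force": 50
}}

```text
time: 9.75
eef_pos: [0.6705, -0.0932, 0.0467]
eef_rot: [3.138, -0.137, 0.005]
ft_force: [0.5, -0.3, 5.2]
opening: 0.0291
gripper_force: 51.0
```

Request:
{"method": "arm_command", "body": {
  "offset": [
    [0,-0.004,-0.0005],
    [0,-0.008,0],
    [0,-0.01,0],
    [0,-0.01,0],
    [0,-0.008,0]
  ],
  "twist": [
    [0,0,0],
    [0,0,0],
    [0,0,0],
    [0,0,0],
    [0,0,0]
  ]
}}

```text
time: 10.17
eef_pos: [0.6738, -0.0537, 0.0467]
eef_rot: [3.136, -0.138, 0.004]
ft_force: [-1.2, -5.2, 5.2]
opening: 0.029
gripper_force: 51.1
```

Request:
{"method": "arm_command", "body": {
  "offset": [
    [0,-0.01,0],
    [0,-0.012,0],
    [0,-0.012,0],
    [0,-0.012,0],
    [0,0,0]
  ],
  "twist": [
    [0,0,0],
    [0,0,0],
    [0,0,0],
    [0,0,0],
    [0,0,0]
  ]
}}

```text
time: 10.58
eef_pos: [0.6779, -0.0055, 0.0467]
eef_rot: [-3.139, 0.135, -0.004]
ft_force: [0.4, 3.4, 6.5]
opening: 0.0291
gripper_force: 51.2
```

Request:
{"method": "arm_command", "body": {
  "offset": [
    [0,-0.01,0],
    [0,-0.012,0],
    [0,-0.012,0],
    [0,-0.012,0],
    [0,-0.003,0],
    [0,0,0],
    [0,0,0]
  ],
  "twist": [
    [0,0,0],
    [0,0,0],
    [0,0,0],
    [0,0,0],
    [0,0,0],
    [0,0,0],
    [0,0,0]
  ]
}}

```text
time: 11.17
eef_pos: [0.6821, 0.0423, 0.0467]
eef_rot: [-3.138, 0.136, -0.004]
ft_force: [0.5, 0.9, 5.6]
opening: 0.0292
gripper_force: 51.2
```

```bash
python3 - <<'E'
from m import *
im,D=r.camera("side"); cv2.imwrite("pics/s5.png",cv2.resize(im[100:260,280:460],None,fx=3.6,fy=3.6)[...,::-1])
s=r.state(); print(s["time"],s["eef_pos"].round(4),s["ft_force"].round(1))
print("tray divider",plane("top",462.3,235,.011), plane("top",260+475/3,235,.012),plane("top",260+748/3,235,.012))
E
```

```text
11.2167 [0.682  0.0424 0.0467] [-0.2  1.2  6.5]
tray divider [ 0.46095021 -0.30980682  0.011     ] [ 0.46140373 -0.21808392  0.012     ] [ 0.46038822 -0.40748143  0.012     ]
```

View pics/s5.png

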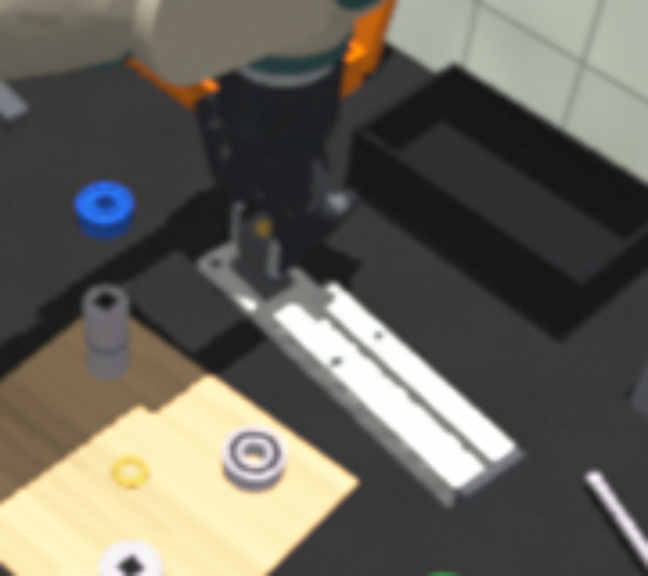

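Request:
{"method": "arm_command", "body": {
  "offset": [
    [0,0,-0.004],
    [0,0,-0.006],
    [0,0,-0.01],
    [0,0,-0.01],
    [0,0,0]
  ],
  "twist": [
    [0,0,0],
    [0,0,0],
    [0,0,0],
    [0,0,0],
    [0,0,0]
  ]
}}

```text
time: 11.63
eef_pos: [0.6825, 0.0415, 0.0785]
eef_rot: [-3.138, 0.137, -0.007]
ft_force: [1.0, -1.1, -2.0]
opening: 0.0294
gripper_force: 50.1
```

Request:
{"method": "arm_command", "body": {
  "offset": [
    [0,0,-0.02],
    [0,0,-0.03],
    [0,0,-0.02],
    [0,0,-0.005],
    [-0.0091,0.0145,0],
    [-0.0191,0.0285,0],
    [-0.0191,0.0285,0],
    [-0.0191,0.0285,0],
    [-0.0191,0.0285,0],
    [-0.0191,0.0285,0],
    [-0.0191,0.0285,0],
    [-0.0191,0.0285,0],
    [-0.0191,0.0285,0],
    [-0.0191,0.0285,0],
    [-0.0191,0.0285,0],
    [-0.01,0.0135,0.01],
    [0,0,0.03],
    [0,0,0.03],
    [0,0,0],
    [0,0,0]
  ],
  "twist": [
    [0,0,0],
    [0,0,0],
    [0,0,-0.03],
    [0,0,-0.027],
    [0,0,0],
    [0,0,0],
    [0,0,0],
    [0,0,0],
    [0,0,0],
    [0,0,0],
    [0,0,0],
    [0,0,0],
    [0,0,0],
    [0,0,0],
    [0,0,0],
    [0,0,0],
    [0,0,0],
    [0,0,0],
    [0,0,0],
    [0,0,0]
  ]
}}

```text
time: 13.3
eef_pos: [0.461, -0.2645, 0.0793]
eef_rot: [-3.139, 0.048, 0.005]
ft_force: [-0.3, 0.2, -1.9]
opening: 0.0295
gripper_force: 50.3
```

```bash
python3 - <<'E'
from m import *
im,D=r.camera("side"); cv2.imwrite("pics/s6.png",cv2.resize(im[220:400,330:530],None,fx=3.3,fy=3.3)[...,::-1])
s=r.state(); print(s["time"],s["eef_pos"].round(4),s["eef_rot"].round(3),s["ft_force"].round(1),s["opening"])
E
```

```text
13.35 [ 0.4622 -0.2651  0.0813] [ 3.141e+00 -4.700e-02  1.000e-03] [ 0.5 -0.5 -3. ] 0.029189310052311988
```

View pics/s6.png

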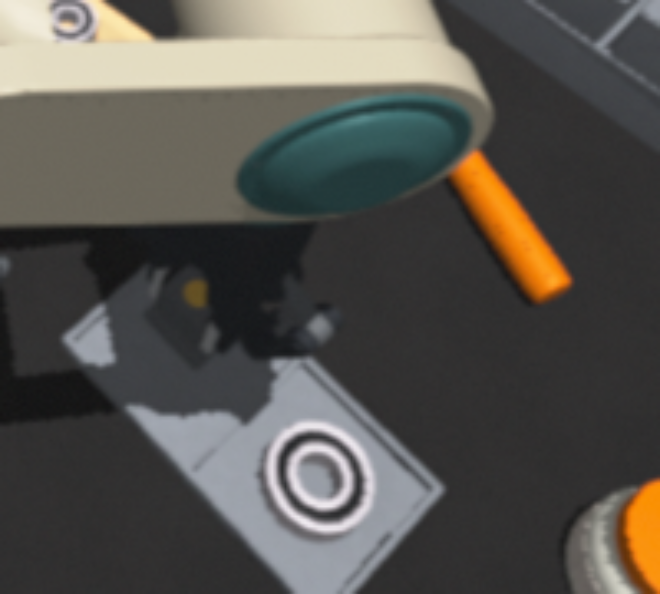

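The dog is held upright over the near compartment, and the large bearing lies flat in the far one. I lower the dog.

Request:
{"method": "arm_command", "body": {
  "offset": [
    [0,0,0.01],
    [0,0,0.014],
    [0,0,0.006],
    [0,0,0.002],
    [0,0,0],
    [0,0,0]
  ],
  "twist": [
    [0,0,0],
    [0,0,0],
    [0,0,0],
    [0,0,0],
    [0,0,0],
    [0,0,0]
  ]
}}

```text
time: 13.85
eef_pos: [0.4623, -0.2653, 0.049]
eef_rot: [3.14, -0.047, 0.002]
ft_force: [0.4, 0.2, -3.3]
opening: 0.0293
gripper_force: 50.5
```

Request:
{"method": "arm_command", "body": {
  "offset": [
    [0,0,0.002],
    [0,0,0.001],
    [0,0,0.001],
    [0,0,0.001],
    [0,0,0]
  ],
  "twist": [
    [0,0,0],
    [0,0,0],
    [0,0,0],
    [0,0,0],
    [0,0,0]
  ]
}}

```text
time: 14.27
eef_pos: [0.4617, -0.265, 0.0429]
eef_rot: [-3.141, 0.048, 0.0]
ft_force: [0.1, -0.3, -2.3]
opening: 0.0292
gripper_force: 50.5
```

Request:
{"method": "arm_command", "body": {
  "offset": [
    [0,0,0.0005],
    [0,0,0],
    [0,0,0.0005],
    [0,0,0],
    [0,0,0.0005],
    [0,0,0]
  ],
  "twist": [
    [0,0,0],
    [0,0,0],
    [0,0,0],
    [0,0,0],
    [0,0,0],
    [0,0,0]
  ]
}}

```text
time: 14.77
eef_pos: [0.4619, -0.2652, 0.0426]
eef_rot: [3.141, -0.047, 0.0]
ft_force: [-4.4, 3.1, 6.8]
opening: 0.0291
gripper_force: 51.8
```

Request:
{"method": "arm_command", "body": {
  "offset": [
    [0,0,0],
    [0,0,0],
    [0,0,0],
    [0,0,0]
  ],
  "twist": [
    [0,0,0],
    [0,0,0],
    [0,0,0],
    [0,0,0]
  ],
  "grip": 0.48
}}

```text
time: 15.1
eef_pos: [0.4619, -0.2651, 0.0416]
eef_rot: [3.141, -0.047, 0.0]
ft_force: [0.6, -0.7, 0.1]
opening: 0.041
gripper_force: 0.0
```

Request:
{"method": "arm_command", "body": {
  "offset": [
    [0,0,-0.01],
    [0,0,-0.025],
    [0,0,-0.035],
    [0,0,-0.035],
    [0,0,0]
  ],
  "twist": [
    [0,0,0],
    [0,0,0],
    [0,0,0],
    [0,0,0],
    [0,0,-0.03]
  ]
}}

```text
time: 15.52
eef_pos: [0.4646, -0.2669, 0.1557]
eef_rot: [3.134, -0.0, 0.017]
ft_force: [-0.0, -0.1, 1.1]
opening: 0.041
gripper_force: 0.0
```

Request:
{"method": "arm_command", "body": {
  "offset": [
    [0.0131,-0.0249,0.0045],
    [0.0131,-0.0249,0.0045],
    [0.0131,-0.0249,0.0045],
    [0.0131,-0.0249,0.0045],
    [0.0131,-0.0249,0.0045],
    [0.0131,-0.0249,0.0045],
    [0.0131,-0.0249,0.0045],
    [0.0131,-0.0249,0.0045],
    [0,0,0],
    [0,0,0],
    [0,0,0]
  ],
  "twist": [
    [0,0,0],
    [0,0,0],
    [0,0,0],
    [0,0,0],
    [0,0,0],
    [0,0,0],
    [0,0,0],
    [0,0,0],
    [0,0,0],
    [0,0,0],
    [0,0,0]
  ],
  "grip": 0.7
}}

```text
time: 16.43
eef_pos: [0.5667, -0.0662, 0.1111]
eef_rot: [3.141, -0.0, 0.001]
ft_force: [0.4, 0.0, -0.2]
opening: 0.0597
gripper_force: 0.0
```

```bash
python3 - <<'E'
from m import *
im,D=r.camera("side"); W=cloud("side",D)
s=r.state(); print(s["time"],s["eef_pos"].round(4),s["eef_rot"].round(3))
m=(abs(W[...,0]-.567)<.035)&(abs(W[...,1]+.066)<.03)&(W[...,2]>.012)&(W[...,2]<.03); print("sb",rect(W[m]),m.sum(),cv2.minEnclosingCircle((W[m][:,:2]*1000).astype(np.float32)))
m=(abs(W[...,0]-.567)<.06)&(abs(W[...,1]+.066)<.06)&(W[...,2]>.075)&(W[...,2]<.16); print("fingers",np.percentile(W[m][:,2],[0,1,5]).round(4))
im,D=r.camera("top"); W=cloud("top",D)
for n,x,y,lo in(("large",.461,-.361,.018),("dog",.462,-.265,.04)):
    m=(abs(W[...,0]-x)<.035)&(abs(W[...,1]-y)<.035)&(W[...,2]>lo)&(W[...,2]<lo+.022); P=W[m]
    print(n,rect(P),fit(P))
cv2.imwrite("pics/t7.png",cv2.resize(im[150:280,260:540],None,fx=2.8,fy=2.8)[...,::-1])
E
```

```text
16.4833 [ 0.5666 -0.0666  0.1112] [ 3.141e+00 -1.000e-03  1.000e-03]
sb (array([567.8, -67.5]), array([39.4, 38.5]), 8.28, np.float64(0.0198)) 226 ((566.7357788085938, -66.9267349243164), 20.83086585998535)
fingers [0.0983 0.1013 0.1052]
large (array([ 460.3, -360.9]), array([55.9, 53.4]), 89.67, np.float64(0.0234)) (array([ 2.89266836e-02, -2.93586610e-04,  9.99581493e-01]), array([ 0.45929406, -0.36084233,  0.02292364]), 215)
dog (array([ 460.8, -265.1]), array([30.5, 22.2]), 89.61, np.float64(0.0504)) (array([-0.08818239,  0.05434058,  0.99462102]), array([ 0.46052441, -0.26542859,  0.05069682]), 91)
```

View pics/t7.png

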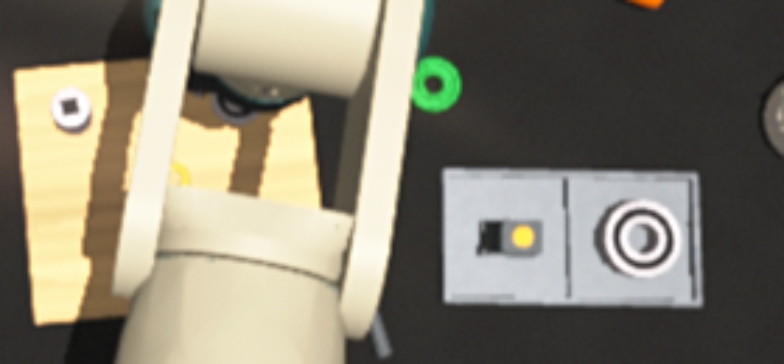

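The dog stands upright in the left compartment and the large bearing is flat in the right one. Next is the small bearing.

Request:
{"method": "arm_command", "body": {
  "offset": [
    [0.0005,0,0.02],
    [0,0,0.025],
    [0,0,0.025],
    [0,0,0.012],
    [0,0,0.006],
    [0,0,0],
    [0,0,0]
  ],
  "twist": [
    [0,0,0],
    [0,0,0],
    [0,0,0],
    [0,0,0],
    [0,0,0],
    [0,0,0],
    [0,0,0]
  ]
}}

```text
time: 17.12
eef_pos: [0.5678, -0.0663, 0.0238]
eef_rot: [3.141, -0.001, 0.002]
ft_force: [0.4, -0.8, 1.1]
opening: 0.0599
gripper_force: 0.0
```

Request:
{"method": "arm_command", "body": {
  "offset": [
    [0,0,0],
    [0,0,0],
    [0,0,0],
    [0,0,0],
    [0,0,0],
    [0,0,0]
  ],
  "twist": [
    [0,0,0],
    [0,0,0],
    [0,0,0],
    [0,0,0],
    [0,0,0],
    [0,0,0]
  ],
  "grip": 0.36,
  "grip_force": 40
}}

```text
time: 17.62
eef_pos: [0.5683, -0.0662, 0.0247]
eef_rot: [3.141, -0.0, 0.005]
ft_force: [-1.3, -0.4, 7.0]
opening: 0.0381
gripper_force: 40.2
```

Request:
{"method": "arm_command", "body": {
  "offset": [
    [0,0,-0.005],
    [0,0,-0.015],
    [0,0,-0.03],
    [0,0,-0.04],
    [0,0,-0.04],
    [0,0,0],
    [0,0,0],
    [0,0,0]
  ],
  "twist": [
    [0,0,0],
    [0,0,0],
    [0,0,0],
    [0,0,0],
    [0,0,0],
    [0,0,0],
    [0,0,0],
    [0,0,0]
  ]
}}

```text
time: 18.28
eef_pos: [0.5669, -0.0658, 0.1523]
eef_rot: [-3.142, 0.0, 0.001]
ft_force: [-0.2, 0.2, -1.3]
opening: 0.0382
gripper_force: 40.4
```

```bash
python3 - <<'E'
from m import *
im,D=r.camera("side"); W=cloud("side",D); s=r.state(); print(s["time"],s["eef_pos"].round(4),s["eef_rot"].round(3),s["opening"].round(4))
x,y,z=s["eef_pos"]; m=(abs(W[...,0]-x)<.03)&(abs(W[...,1]-y)<.016)&(W[...,2]>z-.03)&(W[...,2]<z+.01); P=W[m]; print(len(P),fit(P),np.percentile(P[:,2],[0,2]))
E
```

```text
Traceback (most recent call last):
AttributeError: 'float' object has no attribute 'round'
```

Request:
{"method": "arm_command", "body": {
  "offset": [
    [-0.0036,-0.017,0],
    [-0.0066,-0.034,0],
    [-0.0066,-0.034,0],
    [-0.0066,-0.034,0],
    [-0.0066,-0.034,0],
    [-0.0066,-0.034,0],
    [-0.0066,-0.034,0],
    [-0.0066,-0.034,0],
    [-0.0066,-0.034,0],
    [-0.0066,-0.034,0],
    [-0.003,-0.017,0.02],
    [0,0,0.035],
    [0,0,0.035],
    [0,0,0.01],
    [0,0,0],
    [0,0,0],
    [0,0,0]
  ],
  "twist": [
    [0,0,0],
    [0,0,0],
    [0,0,0],
    [0,0,0],
    [0,0,0],
    [0,0,0],
    [0,0,0],
    [0,0,0],
    [0,0,0],
    [0,0,0],
    [0,0,0],
    [0,0,0],
    [0,0,0],
    [0,0,0],
    [0,0,0],
    [0,0,0],
    [0,0,0]
  ]
}}

```text
time: 19.75
eef_pos: [0.5025, 0.2744, 0.0548]
eef_rot: [-3.14, 0.001, -0.005]
ft_force: [0.0, -0.4, -1.3]
opening: 0.0378
gripper_force: 40.5
```

```bash
python3 - <<'E'
from m import *
im,D=r.camera("side"); W=cloud("side",D); s=r.state(); print(s["time"],s["eef_pos"].round(4),s["eef_rot"].round(3))
x,y,z=s["eef_pos"]; m=(abs(W[...,0]-x)<.03)&(abs(W[...,1]-y)<.016)&(W[...,2]>z-.03)&(W[...,2]<z+.01); P=W[m]; print(len(P),fit(P),np.percentile(P[:,2],[0,2]))
cv2.imwrite("pics/s8.png",cv2.resize(im[80:240,150:350],None,fx=3.3,fy=3.3)[...,::-1])
E
```

```text
19.8 [0.5026 0.2745 0.0551] [-3.14e+00  1.00e-03 -6.00e-03]
86 (array([-0.30361662,  0.08285738,  0.94918471]), array([0.49315045, 0.27554228, 0.04982353]), 36) [0.03375971 0.03492133]
```

View pics/s8.png

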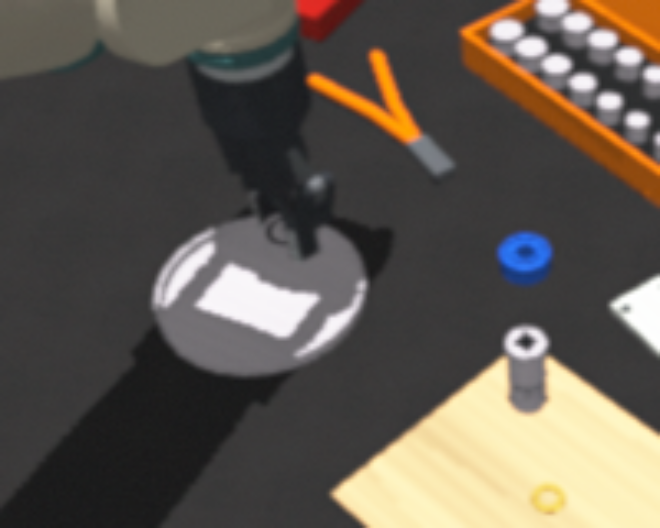

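The bearing is held over the far half of the dish, clear of the wall. I lower it.

Request:
{"method": "arm_command", "body": {
  "offset": [
    [0,0,0.012],
    [0,0,0.01],
    [0,0,0.004],
    [0,0,0.002],
    [0,0,0],
    [0,0,0]
  ],
  "twist": [
    [0,0,0],
    [0,0,0],
    [0,0,0],
    [0,0,0],
    [0,0,0],
    [0,0,0]
  ]
}}

```text
time: 20.3
eef_pos: [0.5012, 0.2741, 0.0244]
eef_rot: [3.141, -0.0, -0.0]
ft_force: [1.2, 0.5, 0.3]
opening: 0.0382
gripper_force: 40.5
```

Request:
{"method": "arm_command", "body": {
  "offset": [
    [0,0,0.001],
    [0,0,0.001],
    [0,0,0.001],
    [0,0,0.0005],
    [0,0,0],
    [0,0,0]
  ],
  "twist": [
    [0,0,0],
    [0,0,0],
    [0,0,0],
    [0,0,0],
    [0,0,0],
    [0,0,0]
  ]
}}

```text
time: 20.8
eef_pos: [0.5015, 0.2743, 0.0236]
eef_rot: [3.142, -0.0, 0.001]
ft_force: [-10.2, -4.5, 17.1]
opening: 0.0382
gripper_force: 42.1
```

Request:
{"method": "arm_command", "body": {
  "offset": [
    [0,0,-0.001],
    [0,0,-0.001],
    [0,0,0]
  ],
  "twist": [
    [0,0,0],
    [0,0,0],
    [0,0,0]
  ]
}}

```text
time: 21.05
eef_pos: [0.5016, 0.2743, 0.0237]
eef_rot: [-3.141, 0.0, -0.002]
ft_force: [-1.6, -0.8, 5.7]
opening: 0.0379
gripper_force: 41.1
```

Request:
{"method": "arm_command", "body": {
  "offset": [
    [0,0,0],
    [0,0,0],
    [0,0,0],
    [0,0,0]
  ],
  "twist": [
    [0,0,0],
    [0,0,0],
    [0,0,0],
    [0,0,0]
  ],
  "grip": 0.6
}}

```text
time: 21.38
eef_pos: [0.5011, 0.274, 0.0227]
eef_rot: [3.141, -0.0, -0.001]
ft_force: [0.5, 0.5, -0.0]
opening: 0.0512
gripper_force: 0.0
```

Request:
{"method": "arm_command", "body": {
  "offset": [
    [0,0,-0.01],
    [0,0,-0.025],
    [0,0,-0.04],
    [0,0,-0.04],
    [0,0,-0.02],
    [0,0,0],
    [0,0,0]
  ],
  "twist": [
    [0,0,0],
    [0,0,0],
    [0,0,0],
    [0,0,0],
    [0,0,0],
    [0,0,0],
    [0,0,0]
  ]
}}

```text
time: 21.97
eef_pos: [0.5019, 0.2744, 0.1603]
eef_rot: [-3.14, 0.0, -0.005]
ft_force: [0.3, 0.1, -1.2]
opening: 0.051
gripper_force: 0.0
```

Request:
{"method": "arm_command", "body": {
  "offset": [
    [0.0074,0.0312,0],
    [0.0074,0.0312,0],
    [0.0074,0.0312,0],
    [0.0074,0.0312,0],
    [0.0074,0.0312,0],
    [0.0074,0.0312,0],
    [0.0071,0.0313,0],
    [0,0,0],
    [0,0,0],
    [0,0,0]
  ],
  "twist": [
    [0,0,0],
    [0,0,0],
    [0,0,0],
    [0,0,0],
    [0,0,0],
    [0,0,0],
    [0,0,0],
    [0,0,0],
    [0,0,0],
    [0,0,0]
  ],
  "grip": 0.58
}}

```text
time: 22.8
eef_pos: [0.5521, 0.056, 0.1569]
eef_rot: [-3.141, 0.001, 0.004]
ft_force: [-0.8, 1.0, 0.1]
opening: 0.0497
gripper_force: 0.0
```

```bash
python3 - <<'E'
from m import *
im,D=r.camera("side"); W=cloud("side",D); s=r.state(); print(s["time"],s["eef_pos"].round(4),s["eef_rot"].round(3),s["opening"])
m=(abs(W[...,0]-.553)<.03)&(abs(W[...,1]-.055)<.03)&(W[...,2]>.06)&(W[...,2]<.08); print(m.sum(), m.any() and rect(W[m]))
im,D=r.camera("top"); W=cloud("top",D)
m=(abs(W[...,0]-.5015)<.03)&(abs(W[...,1]-.274)<.03)&(W[...,2]>.013)&(W[...,2]<.03); print("sb",rect(W[m]),fit(W[m]))
m=(abs(W[...,0]-.553)<.03)&(abs(W[...,1]-.055)<.03)&(W[...,2]>.06)&(W[...,2]<.08); print(m.sum(), m.any() and rect(W[m]))
m=(abs(W[...,0]-.468)<.09)&(abs(W[...,1]-.274)<.09)&(W[...,2]>.006)&(W[...,2]<.012); print("dish",cv2.minEnclosingCircle((W[m][:,:2]*1000).astype(np.float32)))
E
```

```text
22.85 [0.5521 0.0565 0.1572] [-3.141e+00 -1.000e-03  3.000e-03] 0.04954536867575733
109 (array([553.3,  54.7]), array([26., 27.]), 0.52, np.float64(0.0667))
sb (array([500. , 272.7]), array([39. , 38.3]), 47.84, np.float64(0.0189)) (array([-0.03384361,  0.04150911,  0.99856477]), array([0.49989747, 0.27396496, 0.01907753]), 117)
5 (array([541.4,  50.4]), array([ 1.4, 10.7]), 26.26, np.float64(0.0653))
dish ((468.1732482910156, 273.8021545410156), 80.06202697753906)
```

Request:
{"method": "arm_command", "body": {
  "offset": [
    [0.001,0.0005,0.02],
    [0,0,0.03],
    [0,0,0.03],
    [0,0,0.02],
    [0,0,0.01],
    [0,0,0.002],
    [0,0,0],
    [0,0,0]
  ],
  "twist": [
    [0,0,0],
    [0,0,0],
    [0,0,0],
    [0,0,0],
    [0,0,0],
    [0,0,0],
    [0,0,0],
    [0,0,0]
  ]
}}

```text
time: 23.57
eef_pos: [0.5546, 0.0556, 0.0478]
eef_rot: [-3.142, -0.001, -0.004]
ft_force: [-0.9, -0.7, 1.0]
opening: 0.0497
gripper_force: 0.0
```

Request:
{"method": "arm_command", "body": {
  "offset": [
    [0,0,0],
    [0,0,0],
    [0,0,0],
    [0,0,0],
    [0,0,0],
    [0,0,0]
  ],
  "twist": [
    [0,0,0],
    [0,0,0],
    [0,0,0],
    [0,0,0],
    [0,0,0],
    [0,0,0]
  ],
  "grip": 0.22,
  "grip_force": 40
}}

```text
time: 24.07
eef_pos: [0.5547, 0.0554, 0.0479]
eef_rot: [-3.141, 0.0, -0.005]
ft_force: [-0.8, 1.2, 7.0]
opening: 0.0271
gripper_force: 39.1
```

Request:
{"method": "arm_command", "body": {
  "offset": [
    [0,0,-0.005],
    [0,0,-0.015],
    [0,0,-0.03],
    [0,0,-0.04],
    [0,0,-0.04],
    [0,0,0],
    [0,0,0],
    [0,0,0]
  ],
  "twist": [
    [0,0,0],
    [0,0,0],
    [0,0,0],
    [0,0,0],
    [0,0,0],
    [0,0,0],
    [0,0,0],
    [0,0,0]
  ]
}}

```text
time: 24.73
eef_pos: [0.5531, 0.055, 0.175]
eef_rot: [3.141, -0.0, -0.003]
ft_force: [-0.6, -0.2, -2.8]
opening: 0.027
gripper_force: 39.6
```

Request:
{"method": "arm_command", "body": {
  "offset": [
    [-0.0087,-0.0163,0],
    [-0.0167,-0.0313,0],
    [-0.0167,-0.0313,0],
    [-0.0167,-0.0313,0],
    [-0.0167,-0.0313,0],
    [-0.0167,-0.0313,0],
    [-0.0167,-0.0313,0],
    [-0.008,-0.0149,0.01],
    [0,0,0.03],
    [0,0,0.04],
    [0,0,0.025],
    [0,0,0.01],
    [0,0,0],
    [0,0,0],
    [0,0,0]
  ],
  "twist": [
    [0,0,0],
    [0,0,0],
    [0,0,0],
    [0,0,0],
    [0,0,0],
    [0,0,0],
    [0,0,0],
    [0,0,0],
    [0,0,0],
    [0,0,0],
    [0,0,0],
    [0,0,0],
    [0,0,0],
    [0,0,0],
    [0,0,0]
  ]
}}

```text
time: 25.98
eef_pos: [0.4379, 0.2745, 0.0628]
eef_rot: [-3.14, 0.001, -0.004]
ft_force: [0.5, 0.4, -1.3]
opening: 0.0271
gripper_force: 39.8
```

```bash
python3 - <<'E'
from m import *
im,D=r.camera("side"); W=cloud("side",D); s=r.state(); print(s["time"],s["eef_pos"].round(4),s["eef_rot"].round(3),s["ft_force"].round(1))
x,y,z=s["eef_pos"]; m=(abs(W[...,0]-x)<.02)&(abs(W[...,1]-y)<.02)&(W[...,2]>.006)&(W[...,2]<z); P=W[m]; print(len(P),np.percentile(P[:,2],[0,2]))
cv2.imwrite("pics/s9.png",cv2.resize(im[80:240,150:350],None,fx=3.3,fy=3.3)[...,::-1])
E
```

```text
26.0333 [0.438  0.2746 0.0631] [-3.14e+00  1.00e-03 -5.00e-03] [ 0.5  0.6 -2.2]
104 [0.01569179 0.01816888]
```

View pics/s9.png

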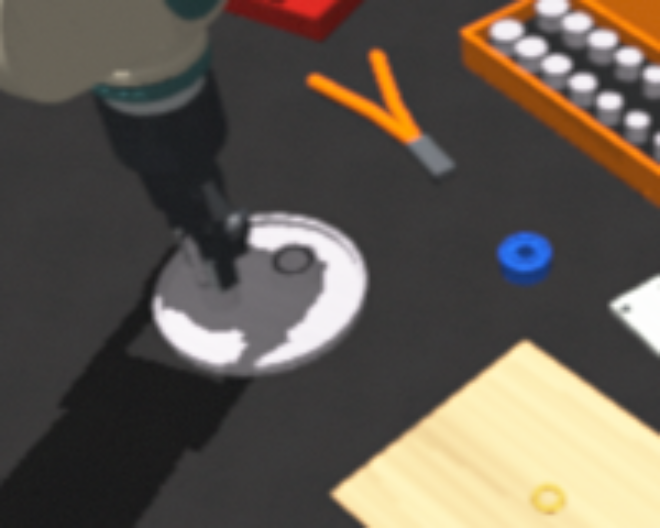

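The socket hangs in the near half of the dish with the bearing clear beside it. I lower it.

Request:
{"method": "arm_command", "body": {
  "offset": [
    [0,0,0.007],
    [0,0,0.005],
    [0,0,0.002],
    [0,0,0],
    [0,0,0],
    [0,0,0]
  ],
  "twist": [
    [0,0,0],
    [0,0,0],
    [0,0,0],
    [0,0,0],
    [0,0,0],
    [0,0,0]
  ]
}}

```text
time: 26.53
eef_pos: [0.4368, 0.2741, 0.047]
eef_rot: [3.141, -0.0, -0.0]
ft_force: [-0.0, -0.8, -1.8]
opening: 0.0272
gripper_force: 39.7
```

Request:
{"method": "arm_command", "body": {
  "offset": [
    [0,0,0.001],
    [0,0,0],
    [0,0,0.001],
    [0,0,0],
    [0,0,0]
  ],
  "twist": [
    [0,0,0],
    [0,0,0],
    [0,0,0],
    [0,0,0],
    [0,0,0]
  ]
}}

```text
time: 26.95
eef_pos: [0.4371, 0.2743, 0.0468]
eef_rot: [3.142, -0.0, 0.001]
ft_force: [-5.6, -3.2, 11.8]
opening: 0.0272
gripper_force: 41.2
```

Request:
{"method": "arm_command", "body": {
  "offset": [
    [0,0,-0.001],
    [0,0,0],
    [0,0,0]
  ],
  "twist": [
    [0,0,0],
    [0,0,0],
    [0,0,0]
  ]
}}

```text
time: 27.2
eef_pos: [0.4372, 0.2743, 0.0468]
eef_rot: [-3.141, 0.0, -0.001]
ft_force: [-3.0, -1.1, 5.6]
opening: 0.0272
gripper_force: 40.3
```

Request:
{"method": "arm_command", "body": {
  "offset": [
    [0,0,0],
    [0,0,0],
    [0,0,0],
    [0,0,0]
  ],
  "twist": [
    [0,0,0],
    [0,0,0],
    [0,0,0],
    [0,0,0]
  ],
  "grip": 0.5
}}

```text
time: 27.53
eef_pos: [0.4368, 0.2741, 0.0458]
eef_rot: [3.141, -0.0, -0.0]
ft_force: [0.2, 0.3, 0.8]
opening: 0.0426
gripper_force: 0.0
```

Request:
{"method": "arm_command", "body": {
  "offset": [
    [0,0,-0.01],
    [0,0,-0.02],
    [0,0,-0.035],
    [0,0,-0.04],
    [0,0,-0.03],
    [0,0.03,0],
    [0,0.04,0],
    [0,0.04,0],
    [0,0.04,0],
    [0,0.02,0],
    [0,0,0],
    [0,0,0]
  ],
  "twist": [
    [0,0,0],
    [0,0,0],
    [0,0,0],
    [0,0,0],
    [0,0,0],
    [0,0,0],
    [0,0,0],
    [0,0,0],
    [0,0,0],
    [0,0,0],
    [0,0,0],
    [0,0,0]
  ]
}}

```text
time: 28.53
eef_pos: [0.437, 0.1034, 0.1819]
eef_rot: [-3.141, 0.004, -0.002]
ft_force: [-0.3, 0.3, 0.6]
opening: 0.0425
gripper_force: 0.0
```

```bash
python3 - <<'E'
from m import *
im,D=r.camera("top"); W=cloud("top",D); s=r.state(); print(s["time"],s["eef_pos"].round(3))
cv2.imwrite("pics/t10.png",im[...,::-1])
for n,x,y,lo in(("large",.461,-.361,.018),("dog",.462,-.265,.04),("sb",.5,.274,.013),("deep",.437,.274,.055),("short",.45,-.084,.033)):
    m=(abs(W[...,0]-x)<.032)&(abs(W[...,1]-y)<.032)&(W[...,2]>lo)&(W[...,2]<lo+.022); P=W[m]
    print(n,len(P),len(P)>10 and (rect(P),fit(P)))
E
```

```text
28.5833 [0.437 0.104 0.182]
large 495 ((array([ 460.3, -360.7]), array([53.4, 56.1]), 0.02, np.float64(0.0235)), (array([0.02246179, 0.00479717, 0.99973619]), array([ 0.45895767, -0.36240297,  0.02345484]), 225))
dog 192 ((array([ 460.7, -264.8]), array([29.8, 22.2]), 88.94, np.float64(0.0507)), (array([-0.09921289, -0.02011796,  0.99486284]), array([ 0.46129372, -0.26531348,  0.05055348]), 101))
sb 81 ((array([510.7, 279. ]), array([16.4, 38.9]), 26.23, np.float64(0.0186)), (array([0.04754827, 0.20711531, 0.97716038]), array([0.50981258, 0.28095534, 0.01916668]), 38))
deep 10 False
short 244 ((array([450.1, -84.1]), array([32.6, 34.3]), 88.65, np.float64(0.0385)), (array([-0.01126278,  0.00183292,  0.99993489]), array([ 0.4499368 , -0.08420815,  0.03863057]), 126))
```

View pics/t10.png

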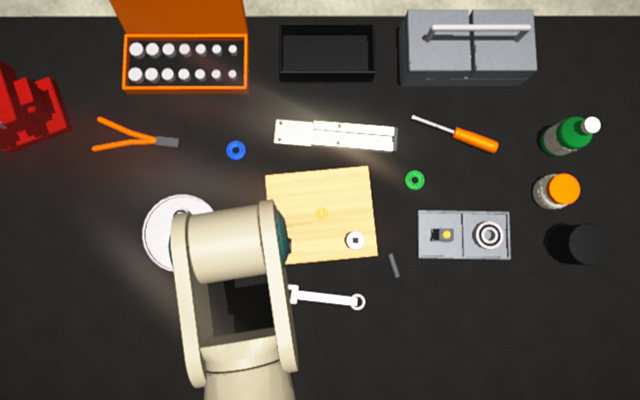

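The tray kit is in place and the short socket stands undisturbed at (355,240), but the arm hides the dish. I move aside and check it.

Request:
{"method": "arm_command", "body": {
  "offset": [
    [0,0.02,0],
    [0,0.035,0],
    [0,0.035,0],
    [0,0.035,0],
    [0,0.035,0],
    [0,0.035,0],
    [0,0.035,0],
    [0,0.02,0],
    [0,0,0],
    [0,0,0],
    [0,0,0]
  ],
  "twist": [
    [0,0,0],
    [0,0,0],
    [0,0,0],
    [0,0,0],
    [0,0,0],
    [0,0,0],
    [0,0,0],
    [0,0,0],
    [0,0,0],
    [0,0,0],
    [0,0,0]
  ]
}}

```text
time: 29.5
eef_pos: [0.4371, -0.1446, 0.1811]
eef_rot: [-3.141, -0.002, 0.0]
ft_force: [0.2, 1.1, -0.2]
opening: 0.0425
gripper_force: 0.0
```

```bash
python3 - <<'E'
from m import *
im,D=r.camera("top"); W=cloud("top",D); s=r.state(); print(s["time"],s["eef_pos"].round(3))
cv2.imwrite("pics/t11.png",cv2.resize(im[180:285,130:300],None,fx=4,fy=4)[...,::-1])
for n,x,y,lo in(("sb",.5,.274,.013),("deep",.437,.274,.055)):
    m=(abs(W[...,0]-x)<.032)&(abs(W[...,1]-y)<.032)&(W[...,2]>lo)&(W[...,2]<lo+.022); P=W[m]
    print(n,len(P),len(P)>10 and (rect(P),fit(P)))
E
```

```text
29.55 [ 0.437 -0.144  0.181]
sb 262 ((array([500.1, 272.8]), array([38.8, 38.3]), 45.37, np.float64(0.0187)), (array([-0.01827007,  0.00969469,  0.99978609]), array([0.49886046, 0.2734859 , 0.0190074 ]), 108))
deep 173 ((array([435.8, 273.3]), array([25.5, 26.4]), 0.94, np.float64(0.0659)), (array([-0.01435808, -0.0534808 ,  0.99846565]), array([0.43537421, 0.27263477, 0.06609199]), 91))
```

View pics/t11.png

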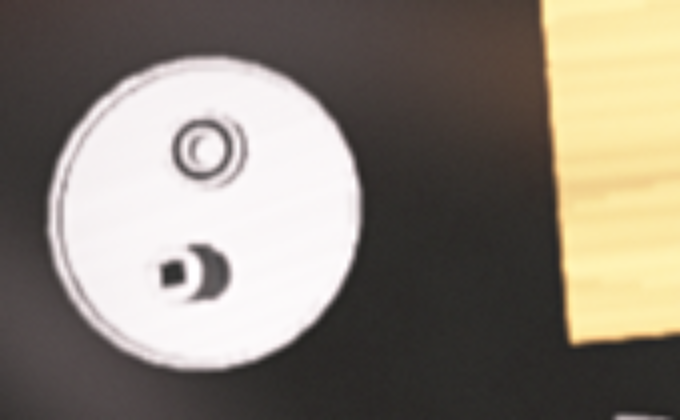

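The dish shows the small bearing lying flat at crop (208,152) and the deep socket upright at crop (185,272). Both are on the floor, and their heights match. I hand the job in.

```bash
python3 -c "
from bench import r
print(r.finish_job())"
```

```text
the job is handed in; nothing more can be done
None
```

Both kits are made up and handed in at about 30 s: the large bearing and clamp dog are in separate tray compartments, the small bearing and deep socket are side by side in the dish, and the short socket was left standing on the board.

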